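Hold the weld scanner over a seam in a sheet-steel tray

ROBOT

A 7-joint arm with a two-finger parallel gripper is mounted at the origin on the work surface. World frame = base frame: x ahead of the robot, y to its left, z up, the work surface at z = 0. Lengths are in m, angles in rad, forces in N, time in s.
With the tool pointing down it reaches from about 0.4 to 0.85 m from the base axis. Payload 10.4 kg.
Tool frame: the origin (TCP) lies midway between the tips of the shut fingers; the grasp point (between the pads) lies 19 mm behind it; z points along the fingers, x is the direction in which the jaws open and shut, and the axes are right-handed (so a half turn about z gives the same grasp; the last joint's range is limited). The gripper opens to 85 mm and grips with 20 to 120 N. Pads are 22 mm wide; open, the fingers measure 114 mm over their backs; the gripper's body (76 mm by 85 mm) begins 54 mm behind the grasp point. The pads swing forward as they close: fully open they stand 13 mm farther back than shut.
Start: joints at [-0.023, 0.332, -0.065, 1.46, 0.022, 1.35, -0.088], TCP at [0.625, 0, 0.231] pointing down, gripper open.
Joint ranges: [-2.6, 2.6], [-0.5, 2.12], [-1.47, 1.34], [0.16, 2.42], [-1.27, 4.41], [0.06, 2.06], [-2.6, 2.6]. Speed limits (rad/s): [2.22, 2.22, 2.79, 2.79, 3.14, 3.14, 3.14].

INTERFACE

Orientations are given as a unit quaternion [x, y, z, w].
In Python, from workcell import manip, cams gives the robot as it stands.
- The arm moves only by the tool move_arm, never from a script. Its argument "moves" is a list of rows, each a list of 7 numbers: the turn, a rotation vector about the tool's x, y, z in degrees, then the shift along the tool's x, y, z in m, then the finger opening in m, from 0 to 0.0854. A call has 1 to 10 rows; each row is the pose to reach, as a shift and turn from the pose commanded when the call began, along the tool's axes at that moment; what a row does not reach only later rows make up. A row lasts 1/10 s, in which the tool goes at most 50 mm and 8.59 degrees, less where a joint would pass 70% of its speed; a pose out of reach is approached as far as the arm can. A call with a gripper value outside its range is refused whole. The fingers move at their own pace and stop on an object; "grip_force" is the grip in N (left out, the last holds). Time passes only in rows, so rows that repeat a pose let the fingers close. It gives the time, the measured TCP pose, the force and the opening at its end, in the units of the state.
- manip.get_obs(): the state, without advancing time (a new reading comes with each control period).
- cams.camera(name): name is "scene" or "side" or "wrist"; returns the picture (384x512x3 uint8, red, green, blue); there is no depth.
- cams.camera_params(name): a dict with "fx", "fy", "cx", "cy" (pixels), "xyz" and "rotation" of the camera in the world. Camera axes: x right, y up, looking along -z (the intrinsics and any distortion apply to the point x, -y, -z); pixel columns grow to the right and rows downward; lengths in m; the calibration is good to about 2 mm. A picture is of the moment at which its call begins: read the wrist's pose just before it. camera_params takes no time and is no camera call; for the wrist camera it gives the pose at the moment of the call.
- manip.hand_in(): hands the job in, once; it reports no verdict.
The state is a dict: "clock": time; "joint_pos": joint angles; "joint_velocities": joint speeds; "tau": joint torques, N m; "position": TCP position; "ee_rot": TCP orientation; "ft_force": force on the tool from outside, world axes, zero at the start; "torque": the same for the moment, N m; "grip_width": opening from 0.0 (shut) to 1.0 (fully open).
Only numpy, scipy, OpenCV 4.12 (cv2) and the standard library are available. Lean on these libraries where they do the work, as an engineer would, in place of code of your own. Each camera call takes 0.05 s, during which the arm holds its last target. There are 200 camera calls.

TASK

First clear the aluminium squaring block off the weld on the floor of the sheet-steel tray and stand it upright in the middle of the black rubber mat. Then take the weld scanner from its cradle, carry it over the tray's walls without knocking it on the tray, and hold it upright with its window hovering about 15 mm above the middle of the weld, its long side along the weld, touching nothing but your gripper. Finish there, still holding it motionless in the gripper; leave the other things where they are.

Things in the scene. Friction and masses are not known exactly. Their poses are not given: they have to be found in the camera images.
- tray: Sheet-steel tray fixed to the table, 220 x 220 mm, open on top, sheet 3 mm thick, so its inner floor is 3 mm above the table; walls 50 mm high all round, and in the middle of its +y and -y walls an upright tab 50 mm wide reaching 85 mm above the table. Origin at the centre of its underside, z up.
- tray_weld (a point): Middle of the weld bead, on top of the bead (2 mm above the tray's inner floor), at the centre of the tray. The bead is a dark rippled line 85 mm long and 8 mm wide with a brownish heat mark; it runs along the tray's y axis. Axes as the tray's.
- block: Plain aluminium squaring block, an upside-down T, 0.18 kg give or take: base 64 x 48 mm with two runners under it, base top 13 mm above its underside; an upright web along its x axis, 64 mm long, 10 mm thick (in y) and 68 mm high over all. Loose; it starts standing over the weld on the tray floor. Origin at the centre of its underside, z up through the web.
- mat: Black rubber mat, 140 x 140 x 4 mm, fixed, to one side of the tray (left or right, opposite the cradle). Origin at the centre of its underside.
- cradle: Black open cradle fixed to the table, 110 x 64 mm, 25 mm high, with a pocket 92 x 46 mm whose floor is 10 mm above the table. Origin at the centre of its underside, long side along x.
- scanner: Cordless hand-held weld scanner, 0.35 kg give or take, standing upright in the cradle. Wide grey head at the bottom, 80 mm (x) x 34 mm (y) x 36 mm high; above it a black straight grip 40 mm (x) x 30 mm (y) from 36 mm to 130 mm above its underside. Alike either way round. Origin at the centre of its underside, z up, x along the head's long side. Take it by the grip across the 30 mm.
- scanner_window (a point): Centre of the scanner's window, which is the middle of its underside (same point and axes as the scanner's origin).
- stub: Short offcut of 30 mm square steel tube, 40 mm tall, standing in one corner of the tray; origin at the centre of its underside. Not part of the job.
- flange: Small steel ring, 40 mm across, 12 mm high, lying in the opposite corner of the tray; origin at the centre of its underside. Not part of the job.
- brush: Hand brush lying behind the tray; origin under its middle. Not part of the job.
- spray: Spray can, 60 mm across and 170 mm tall, standing; origin at the centre of its underside. Not part of the job.
- jar: White jar with a steel lid, 70 mm across and 70 mm tall; origin at the centre of its underside. Not part of the job.
- wrench: Steel wrench lying behind the tray; origin under its middle. Not part of the job.
- pliers: Big steel locking pliers lying near the robot's left; origin under their middle. Not part of the job.

How it is judged:
On the way, in this order (a step that is already met when the one before it is completed fails the run):
1. the block stands on the mat, let go (horizontal distance between block and mat below 0.045 m and height (world z) of block below 0.01 m and angle between block's own z axis and vertical below 0.12 rad and linear speed of block below 0.02 m/s and contact force between block and the fingers below 0.05 N and contact force between block and mat above 0.2 N), for 0.2 s.
2. the scanner is lifted in the gripper, its window higher than the tray's walls (height (world z) of scanner_window above 0.055 m and contact force between scanner and the fingers above 0.5 N), for 0.1 s.
At the end, for the whole second after the job is handed in: Scanner held still in the gripper, touching nothing else; window 7-25 mm above the weld, within 10 mm sideways of its middle; long side within 0.14 rad of the weld, upright within 0.12 rad. Block upright (0.12 rad), released, at rest on the mat, centres within 45 mm (all of step 1 and z of scanner_window in the frame of tray_weld between 0.007 and 0.025 m and horizontal distance between scanner_window and tray_weld below 0.01 m and angle between the x axis of scanner and the y axis of tray, either way round below 0.14 rad and angle between scanner's own z axis and vertical below 0.12 rad and linear speed of scanner below 0.02 m/s and angular speed of scanner below 0.2 rad/s and contact force between scanner and the fingers above 0.5 N and contact force between scanner and tray below 0.05 N and contact force between scanner and block below 0.05 N and contact force between scanner and cradle below 0.05 N and contact force between scanner and stub below 0.05 N and contact force between scanner and flange below 0.05 N); the arm keeps its last pose, push and grip.
It fails at once if the scanner knocks against the tray (over 2 N) (contact force between scanner and tray above 2 N).
It fails at once if another thing is moved more than 30 mm (distance of any of stub, flange, brush, spray, jar, wrench, pliers from where it was at the start of the episode above 0.03 m).
It also fails if it takes over 67 s, if anything falls off the work surface, if the arm or the gripper's body presses on something with over 40 N, if the wrist force passes 120 N, or if a joint passes its speed limit or range.

## Working session

There is one attempt and no reset: what is moved stays moved. The work goes in short steps, Python scripts to look and compute and a tool call to move; the robot and the scene stay as the last step left them, time stands still between calls to the robot, and variables do not carry over. Pictures are saved under pics/ and viewed, about 8 in all and at most 12, crops included, and the job is handed in when it is done.

Besides the shell and the picture viewer there is one more tool, called by a JSON object that holds its "api" and its "payload", one argument or row to a line. move_arm: Moves the arm, as the interface text tells. Its arguments: {"type":"object","properties":{"moves":{"type":"array","items":{"type":"array","items":{"type":"number"}}},"grip_force":{"type":"number"}},"required":["moves"]}

```bash
mkdir -p pics; ls; cat > h.py <<'E'
import numpy as np, cv2
from workcell import manip, cams
def snap(n,f):
    p=cams.camera_params(n); im=cams.camera(n); cv2.imwrite(f,cv2.cvtColor(im,cv2.COLOR_RGB2BGR)); return p
def ray(p,u,v):
    d=np.array([(u-p['cx'])/p['fx'],-(v-p['cy'])/p['fy'],-1.0]); return np.array(p['xyz']),np.array(p['rotation'])@d
def onz(p,u,v,z):
    o,d=ray(p,u,v); return o+d*(z-o[2])/d[2]
def proj(p,P):
    c=np.array(p['rotation']).T@(np.array(P)-np.array(p['xyz'])); return p['cx']+p['fx']*c[0]/-c[2], p['cy']-p['fy']*c[1]/-c[2]
E
python3 - <<'E'
from h import *
for n in ['scene','side','wrist']:
    p=snap(n,f'pics/{n}0.png'); print(n,{k:np.round(v,4).tolist() for k,v in p.items() if k!='name'})
print(manip.get_obs())
a=cv2.imread('pics/scene0.png')
E
```

```text
pics
scene {'fx': 489.0114, 'fy': 489.0114, 'cx': 261.7044, 'cy': 183.9859, 'xyz': [1.1043, 0.4482, 1.0992], 'rotation': [0.1312, 0.2733, 0.8578, 0.415]}
side {'fx': 448.369, 'fy': 448.369, 'cx': 259.4782, 'cy': 195.9793, 'xyz': [0.3604, -0.891, 0.7129], 'rotation': [0.4491, -0.0354, -0.0794, 0.8892]}
wrist {'fx': 275.2108, 'fy': 275.2108, 'cx': 250.9811, 'cy': 195.5128, 'xyz': [0.6258, 0.0822, 0.3734], 'rotation': [-0.1611, 0.0007, -0.0001, 0.9869]}
{'clock': 0.15, 'joint_pos': array([-0.0225689 ,  0.33272603, -0.06470315,  1.46072902,  0.02161873,
        1.34991996, -0.08850483]), 'joint_velocities': array([-0.00013859, -0.00420628,  0.0004336 , -0.00080833, -0.00148454,
       -0.00115092, -0.00016419]), 'tau': array([ 1.13752249e-03, -6.25829744e+01,  4.95374459e-02, -3.91853535e+01,
        1.63436425e-02,  7.44175835e-03, -2.63868424e-05]), 'position': array([ 6.24717296e-01, -2.39178673e-05,  2.30708393e-01]), 'ee_rot': array([ 9.99999852e-01, -6.16592636e-06, -5.42231276e-04,  3.20830595e-05]), 'ft_force': array([-0.08468478,  1.27802792, -0.11590981]), 'torque': array([ 0.00491997, -0.00628104, -0.02386666]), 'grip_width': 0.9984898013437413}
```

View pics/scene0.png

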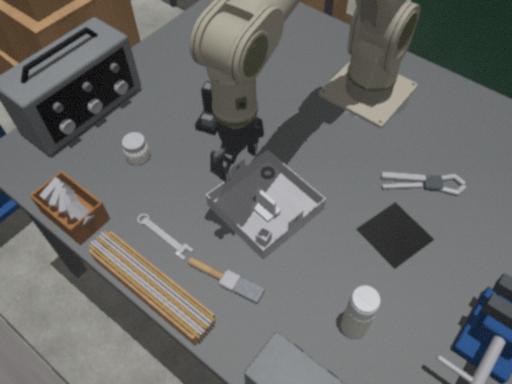

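View pics/wrist0.png

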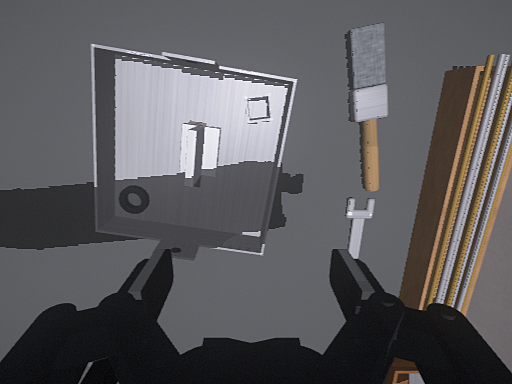

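```bash
cat >> h.py <<'E'
from scipy.spatial.transform import Rotation as R
def Rm(p):
    q=np.array(p['rotation']); return R.from_quat(q).as_matrix() if q.ndim==1 else q
def ray(p,u,v):
    d=np.array([(u-p['cx'])/p['fx'],-(v-p['cy'])/p['fy'],-1.0]); return np.array(p['xyz']),Rm(p)@d
def proj(p,P):
    c=Rm(p).T@(np.array(P)-np.array(p['xyz'])); return p['cx']+p['fx']*c[0]/-c[2], p['cy']-p['fy']*c[1]/-c[2]
E
python3 - <<'E'
from h import *
ps=cams.camera_params('scene');pw=cams.camera_params('wrist')
print('mat',[onz(ps,*q,0.004).round(3).tolist() for q in [(395,205),(432,237),(396,266),(358,235)]])
print('rim',[onz(pw,*q,0.05).round(3).tolist() for q in [(93,45),(296,80),(262,254),(97,233)]])
a=cv2.imread('pics/wrist0.png'); s=cv2.imread('pics/side0.png')
cv2.imwrite('pics/w1.png',cv2.resize(a[30:270,80:310],None,fx=2.45,fy=2.45,interpolation=cv2.INTER_CUBIC))
E
```

```text
mat [[0.332, 0.286, 0.004], [0.358, 0.408, 0.004], [0.487, 0.376, 0.004], [0.47, 0.257, 0.004]]
rim [[0.46, 0.14, 0.05], [0.674, 0.106, 0.05], [0.64, -0.109, 0.05], [0.425, -0.078, 0.05]]
```

View pics/w1.png

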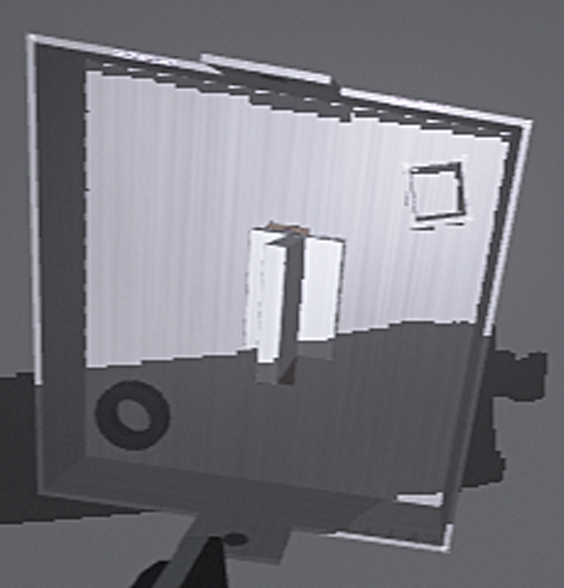

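View pics/side0.png

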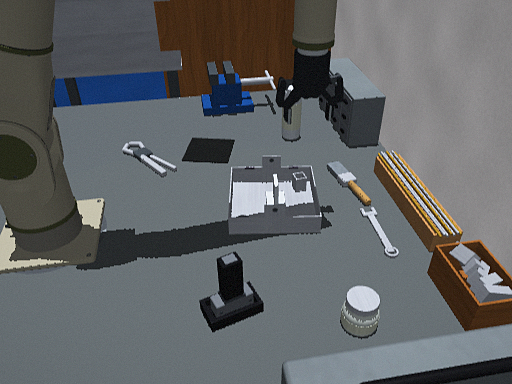

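```bash
python3 - <<'E'
from h import *
ps=cams.camera_params('side');pw=cams.camera_params('wrist');pc=cams.camera_params('scene')
f=lambda x,y:(80+x/2.45,30+y/2.45)
print('web',[onz(pw,*f(*q),0.071).round(4).tolist() for q in [(266,246),(284,243),(257,382),(280,383)]])
print('base',[onz(pw,*f(*q),0.016).round(4).tolist() for q in [(250,228),(345,239),(332,360)]])
print('heat',onz(pw,*f(268,224),0.003),onz(pw,*f(308,226),0.003))
print('mat side',[onz(ps,*q,0.004).round(3).tolist() for q in [(183,160),(192,138),(235,139),(232,163)]])
print('scn base', [onz(ps,*q,0.025).round(3).tolist() for q in [(200,300),(212,329),(263,298),(247,275)]])
t=[onz(ps,*q,0.14).round(3).tolist() for q in [(218,258),(223,266),(243,262),(238,252)]]
print('scn top',t)
s=cv2.imread('pics/side0.png'); 
c=lambda r,g:cv2.resize(s[r[0]:r[1],g[0]:g[1]],None,fx=4,fy=4,interpolation=cv2.INTER_CUBIC)
cv2.imwrite('pics/s1.png',np.hstack([c((240,340),(190,275)),c((125,225),(175,275))]))
E
```

```text
web [[0.5584, 0.0545, 0.071], [0.5664, 0.0558, 0.071], [0.5497, -0.0076, 0.071], [0.5604, -0.0081, 0.071]]
base [[0.5386, 0.0586, 0.016], [0.5873, 0.053, 0.016], [0.5779, -0.0114, 0.016]]
heat [0.54518164 0.05974798 0.003     ] [0.56639974 0.05871079 0.003     ]
mat side [[0.327, 0.276, 0.004], [0.361, 0.406, 0.004], [0.496, 0.374, 0.004], [0.469, 0.232, 0.004]]
scn base [[0.341, -0.291, 0.025], [0.358, -0.363, 0.025], [0.464, -0.308, 0.025], [0.442, -0.241, 0.025]]
scn top [[0.383, -0.299, 0.14], [0.39, -0.321, 0.14], [0.426, -0.317, 0.14], [0.421, -0.29, 0.14]]
```

View pics/s1.png

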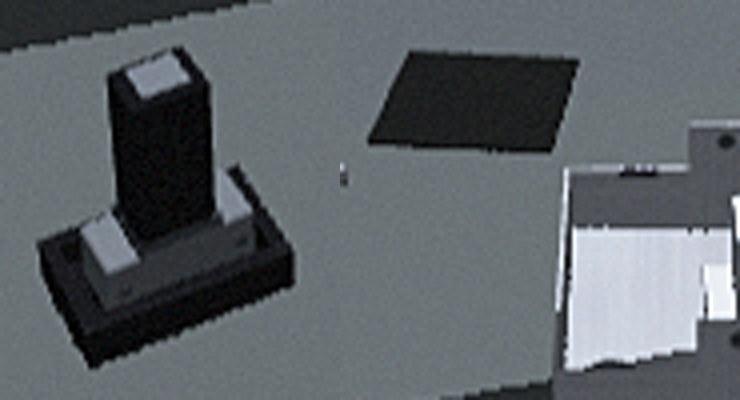

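```bash
cat >> h.py <<'E'
def rel(P,yaw):
    """shift & turn (tool axes) from measured pose to position P, tool down, tool-x at world yaw deg"""
    o=manip.get_obs(); r=R.from_quat(o['ee_rot'])
    t=R.from_euler('z',yaw,degrees=True)*R.from_quat([1,0,0,0])
    print('turn',(r.inv()*t).as_rotvec(degrees=True).round(2),'shift',r.inv().apply(np.array(P)-o['position']).round(4),'clk',o['clock'])
E
python3 - <<'E'
from h import *
ps=cams.camera_params('side');pc=cams.camera_params('scene')
m=np.array([onz(ps,*q,0.004) for q in [(192.5,138),(234.75,140),(228.25,162.75),(182,160.5)]]);print(m.round(3),m.mean(0))
t=np.array([onz(ps,190+x/4,240+y/4,0.14) for x,y in [(107,75),(180,47),(210,80),(133,100)]]);print(t.round(3),t.mean(0),np.linalg.norm(np.diff(t,axis=0),axis=1))
h=np.array([onz(ps,190+x/4,240+y/4,0.046) for x,y in [(80,230),(108,275),(255,220),(225,165)]]);print(h.round(3),h.mean(0),np.linalg.norm(np.diff(h,axis=0),axis=1))
c=np.array([onz(ps,190+x/4,240+y/4,0.025) for x,y in [(38,243),(90,332),(296,250),(235,165)]]);print(c.round(3),c.mean(0),np.linalg.norm(np.diff(c,axis=0),axis=1))
print('pliers',onz(pc,433,183,0.01),'spray base',onz(pc,356,330,0),'jar',onz(ps,360,325,0))
rel([0.5587,0.0236,0.12],-6.7)
E
```

```text
[[0.362 0.406 0.004]
 [0.495 0.367 0.004]
 [0.458 0.236 0.004]
 [0.324 0.274 0.004]] [0.40974355 0.32070884 0.004     ]
[[ 0.381 -0.3    0.14 ]
 [ 0.416 -0.288  0.14 ]
 [ 0.426 -0.312  0.14 ]
 [ 0.391 -0.318  0.14 ]] [ 0.40322386 -0.30467216  0.14      ] [0.0369204  0.02596503 0.03607788]
[[ 0.361 -0.306  0.046]
 [ 0.372 -0.336  0.046]
 [ 0.445 -0.315  0.046]
 [ 0.436 -0.277  0.046]] [ 0.40322631 -0.30856848  0.046     ] [0.03131655 0.07583487 0.03874538]
[[ 0.34  -0.292  0.025]
 [ 0.36  -0.35   0.025]
 [ 0.464 -0.319  0.025]
 [ 0.443 -0.259  0.025]] [ 0.40184855 -0.30514117  0.025     ] [0.06125278 0.10792458 0.0637798 ]
pliers [0.20845401 0.33271094 0.01      ] spray base [0.68134569 0.38405575 0.        ] jar [ 0.63911548 -0.385887    0.        ]
turn [0.01 0.06 6.7 ] shift [-0.0659 -0.0236  0.1108] clk 0.15
```

{"api": "move_arm", "payload": {
  "moves": [
    [0, 0, 3, -0.03, -0.01, 0.03, 0.0854],
    [0, 0, 6.7, -0.066, -0.0236, 0.06, 0.06],
    [0, 0, 6.7, -0.066, -0.0236, 0.1, 0.06],
    [0, 0, 6.7, -0.066, -0.0236, 0.11, 0.06],
    [0, 0, 6.7, -0.066, -0.0236, 0.11, 0.06],
    [0, 0, 6.7, -0.066, -0.0236, 0.11, 0.06],
    [0, 0, 6.7, -0.066, -0.0236, 0.11, 0.06]
  ]
}}

```text
clock: 0.85
position: [0.5606, 0.0235, 0.1231]
ee_rot: [0.998, -0.059, 0.001, -0.0]
ft_force: [0.1, 0.2, 0.9]
grip_width: 0.7
```

```bash
python3 - <<'E'
from h import *
print(manip.get_obs()['position'])
p=snap('wrist','pics/w2.png')
rel([0.5587,0.0236,0.03],-6.7)
for P in [(0.5624,0.055,0.071),(0.555,-0.008,0.071),(0.5587,0.0236,0.071)]: print(proj(p,P))
E
```

```text
[0.56059429 0.02347797 0.1231415 ]
turn [-0.03 -0.15 -0.02] shift [-0.002   0.0001  0.093 ] clk 0.9
(np.float64(246.92712246900226), np.float64(176.60115469607064))
(np.float64(247.37026763397478), np.float64(253.17172421097334))
(np.float64(247.14335914658818), np.float64(216.59279430084194))
```

View pics/w2.png

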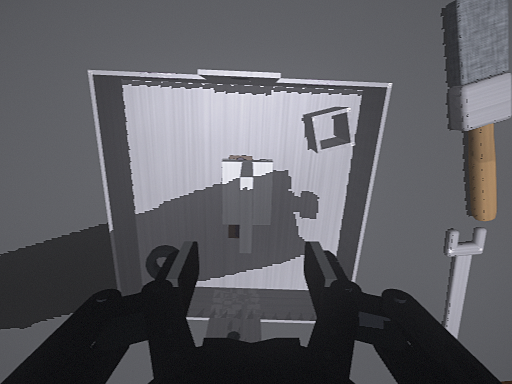

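{"api": "move_arm", "payload": {
  "moves": [
    [0, 0, 0, 0, 0, 0.04, 0.06],
    [0, 0, 0, 0, 0, 0.075, 0.06],
    [0, 0, 0, 0, 0, 0.09, 0.06],
    [0, 0, 0, 0, 0, 0.09, 0.06],
    [0, 0, 0, 0, 0, 0.09, 0.0],
    [0, 0, 0, 0, 0, 0.09, 0.0],
    [0, 0, 0, 0, 0, 0.09, 0.0],
    [0, 0, 0, 0, 0, 0.09, 0.0],
    [0, 0, 0, 0, 0, 0.09, 0.0],
    [0, 0, 0, 0, 0, 0.09, 0.0]
  ],
  "grip_force": 50
}}

```text
clock: 1.9
position: [0.5599, 0.0237, 0.0327]
ee_rot: [0.998, -0.058, 0.001, -0.0]
ft_force: [-1.5, -0.2, 7.1]
grip_width: 0.112
```

{"api": "move_arm", "payload": {
  "moves": [
    [0, 0, 0, 0, 0, -0.01, 0],
    [0, 0, 0, 0, 0, -0.04, 0],
    [0, 0, 0, 0, 0, -0.08, 0],
    [0, 0, 0, 0, 0, -0.12, 0],
    [0, 0, 0, 0, 0, -0.13, 0],
    [0, 0, 0, 0, 0, -0.13, 0],
    [0, 0, 0, 0, 0, -0.13, 0],
    [0, 0, 0, 0, 0, -0.13, 0]
  ]
}}

```text
clock: 2.7
position: [0.5579, 0.0235, 0.1595]
ee_rot: [0.998, -0.058, -0.002, 0.0]
ft_force: [-0.1, 0.5, -2.8]
grip_width: 0.112
```

```bash
python3 - <<'E'
from h import *
o=manip.get_obs();print(o['position'],o['ft_force'],o['grip_width'])
snap('wrist','pics/w3.png');p=snap('side','pics/s3.png')
rel([0.411,0.326,0.16],-6.7)
a=cv2.imread('pics/w3.png');b=cv2.imread('pics/s3.png')[60:260,160:360]
cv2.imwrite('pics/c3.png',np.hstack([cv2.resize(a,(400,300)),cv2.resize(b,(300,300))]))
E
```

```text
[0.55790897 0.02354676 0.15945885] [-0.07647425  0.515107   -2.76289795] 0.11175763397393382
turn [0.03 0.14 0.  ] shift [-1.815e-01 -2.833e-01  1.000e-04] clk 2.8
```

View pics/c3.png

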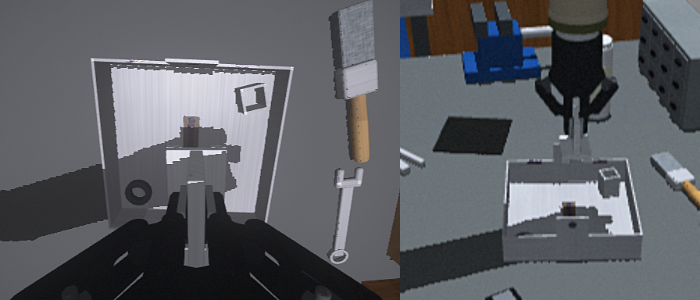

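{"api": "move_arm", "payload": {
  "moves": [
    [0, 0, 0, -0.01, -0.015, 0, 0],
    [0, 0, 0, -0.03, -0.045, 0, 0],
    [0, 0, 0, -0.055, -0.085, 0, 0],
    [0, 0, 0, -0.08, -0.125, 0, 0],
    [0, 0, 0, -0.105, -0.165, 0, 0],
    [0, 0, 0, -0.13, -0.2, 0, 0],
    [0, 0, 0, -0.15, -0.235, 0, 0],
    [0, 0, 0, -0.17, -0.265, 0.01, 0],
    [0, 0, 0, -0.18, -0.281, 0.03, 0],
    [0, 0, 0, -0.182, -0.283, 0.06, 0]
  ]
}}

```text
clock: 3.8
position: [0.4099, 0.3295, 0.1013]
ee_rot: [0.998, -0.056, 0.0, -0.001]
ft_force: [0.4, 0.5, -3.4]
grip_width: 0.109
```

{"api": "move_arm", "payload": {
  "moves": [
    [0, 0, 0, 0, 0, 0.02, 0],
    [0, 0, 0, 0, 0, 0.04, 0],
    [0, 0, 0, 0, 0, 0.05, 0],
    [0, 0, 0, 0, 0, 0.05, 0],
    [0, 0, 0, 0, 0, 0.05, 0],
    [0, 0, 0, 0, 0, 0.05, 0]
  ]
}}

```text
clock: 4.4
position: [0.4119, 0.3264, 0.0524]
ee_rot: [0.998, -0.058, 0.001, -0.001]
ft_force: [0.0, 0.4, -1.6]
grip_width: 0.11
```

```bash
python3 - <<'E'
from h import *
o=manip.get_obs();print(o['position'],o['ft_force'],o['grip_width'])
rel([0.411,0.326,0.033],-6.7)
snap('wrist','pics/w4.png');snap('side','pics/s4.png')
a=cv2.imread('pics/w4.png');b=cv2.imread('pics/s4.png')[60:240,140:320]
cv2.imwrite('pics/c4.png',np.hstack([cv2.resize(a,(480,360)),cv2.resize(b,(360,360))[:, :320]]))
E
```

```text
[0.41188237 0.32640894 0.05236075] [ 0.03509702  0.36167475 -1.61850529] 0.11007672774124734
turn [-0.07 -0.07 -0.01] shift [-0.0009  0.0005  0.0194] clk 4.4
```

View pics/c4.png

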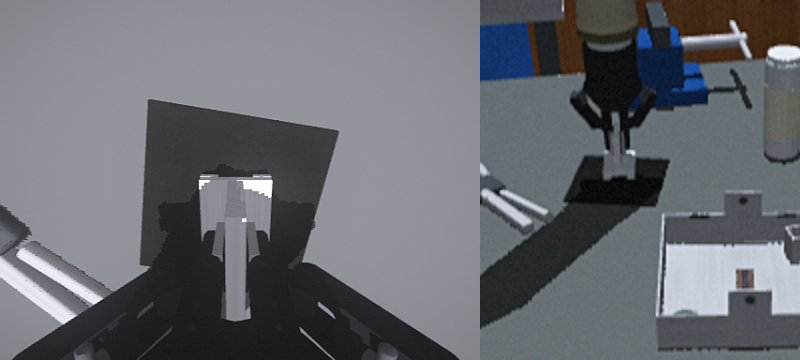

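{"api": "move_arm", "payload": {
  "moves": [
    [0, 0, 0, 0, 0, 0.006, 0],
    [0, 0, 0, 0, 0, 0.011, 0],
    [0, 0, 0, 0, 0, 0.015, 0],
    [0, 0, 0, 0, 0, 0.017, 0],
    [0, 0, 0, 0, 0, 0.019, 0],
    [0, 0, 0, 0, 0, 0.019, 0],
    [0, 0, 0, 0, 0, 0.019, 0]
  ]
}}

```text
clock: 5.2
position: [0.411, 0.3257, 0.0337]
ee_rot: [0.998, -0.058, -0.0, 0.001]
ft_force: [-7.8, -6.9, 19.8]
grip_width: 0.113
```

{"api": "move_arm", "payload": {
  "moves": [
    [0, 0, 0, 0, 0, -0.001, 0.02],
    [0, 0, 0, 0, 0, -0.001, 0.05],
    [0, 0, 0, 0, 0, -0.001, 0.05],
    [0, 0, 0, 0, 0, -0.001, 0.05],
    [0, 0, 0, 0, 0, -0.03, 0.05],
    [0, 0, 0, 0, 0, -0.08, 0.06],
    [0, 0, 0, 0, 0, -0.13, 0.06],
    [0, 0, 0, 0, 0, -0.18, 0.07],
    [0, 0, 0, 0, 0, -0.2, 0.07],
    [0, 0, 0, 0, 0, -0.2, 0.07]
  ]
}}

```text
clock: 6.2
position: [0.4125, 0.3271, 0.236]
ee_rot: [0.998, -0.058, 0.002, -0.002]
ft_force: [-0.7, -0.1, -0.3]
grip_width: 0.821
```

```bash
python3 - <<'E'
from h import *
o=manip.get_obs();print(o['position'],o['joint_pos'].round(2),o['ft_force'])
rel([0.403,-0.306,0.23],106)
rel([0.403,-0.306,0.23],-74)
snap('wrist','pics/w5.png');snap('side','pics/s5.png')
a=cv2.imread('pics/w5.png');b=cv2.imread('pics/s5.png')[60:240,140:320]
cv2.imwrite('pics/c5.png',np.hstack([cv2.resize(a,(480,360)),cv2.resize(b,(360,360))[:, :320]]))
E
```

```text
[0.41253781 0.32709425 0.23602196] [-0.45  0.13 -0.33  1.7   0.04  1.31 -0.91] [-0.73473503 -0.07378582 -0.33136477]
turn [ 1.000e-01 -4.200e-01 -1.127e+02] shift [0.0644 0.6299 0.0036] clk 6.2
turn [-0.38 -0.09 67.3 ] shift [0.0644 0.6299 0.0036] clk 6.2
```

View pics/c5.png

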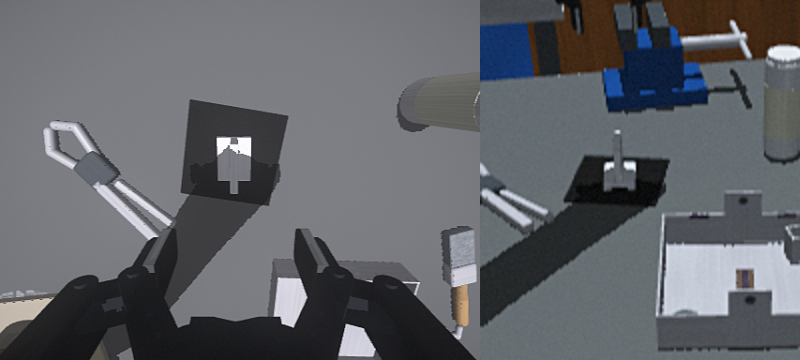

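{"api": "move_arm", "payload": {
  "moves": [
    [0, 0, 5, 0.03, 0.02, 0, 0.08],
    [0, 0, 12, 0.06, 0.055, 0, 0.08],
    [0, 0, 19, 0.085, 0.095, 0, 0.08],
    [0, 0, 26, 0.1, 0.135, 0, 0.08],
    [0, 0, 33, 0.11, 0.18, 0, 0.08],
    [0, 0, 40, 0.115, 0.225, 0, 0.08],
    [0, 0, 47, 0.12, 0.27, 0, 0.08],
    [0, 0, 54, 0.12, 0.315, 0, 0.08],
    [0, 0, 60, 0.115, 0.355, 0, 0.08],
    [0, 0, 67, 0.11, 0.38, 0, 0.08]
  ]
}}

```text
clock: 7.3
position: [0.4746, -0.0677, 0.2305]
ee_rot: [0.798, -0.603, -0.001, 0.001]
ft_force: [0.4, 0.9, -0.7]
grip_width: 0.94
```

```bash
python3 - <<'E'
from h import *
o=manip.get_obs();print(o['position'],o['joint_pos'].round(2))
rel([0.403,-0.306,0.23],-73.5)
E
```

```text
[ 0.47458168 -0.06765767  0.23047729] [-0.03  0.01  0.07  1.83 -0.    1.3  -1.25]
turn [ 0.17  0.02 -0.65] shift [0.2097 0.134  0.0008] clk 7.3
```

{"api": "move_arm", "payload": {
  "moves": [
    [0, 0, 0, 0.03, 0.02, 0, 0.08],
    [0, 0, 0, 0.065, 0.045, 0, 0.08],
    [0, 0, 0, 0.1, 0.07, 0, 0.08],
    [0, 0, 0, 0.14, 0.095, 0, 0.08],
    [0, 0, 0, 0.18, 0.12, 0, 0.08],
    [0, 0, 0, 0.203, 0.133, 0, 0.08],
    [0, 0, 0, 0.212, 0.138, 0, 0.08],
    [0, 0, 0, 0.212, 0.138, 0, 0.08],
    [0, 0, 0, 0.212, 0.138, 0, 0.08],
    [0, 0, 0, 0.212, 0.138, 0, 0.08]
  ]
}}

```text
clock: 8.3
position: [0.4039, -0.3049, 0.2319]
ee_rot: [0.801, -0.599, -0.0, -0.0]
ft_force: [0.4, -0.2, -0.2]
grip_width: 0.937
```

```bash
python3 - <<'E'
from h import *
o=manip.get_obs();print(o['position'],o['joint_pos'].round(2))
rel([0.403,-0.306,0.23],-73.5)
p=snap('wrist','pics/w6.png')
import pickle;pickle.dump({k:p[k] for k in p},open('w6.pkl','wb'))
a=cv2.imread('pics/w6.png')
cv2.imwrite('pics/c6.png',cv2.resize(a[100:360,130:380],None,fx=2.3,fy=2.3,interpolation=cv2.INTER_CUBIC))
E
```

```text
[ 0.40394488 -0.30485809  0.23191396] [ 0.24  0.06  0.34  1.79 -0.02  1.3  -0.71]
turn [ 0.01  0.04 -0.05] shift [0.0008 0.0012 0.0019] clk 8.3
```

View pics/c6.png

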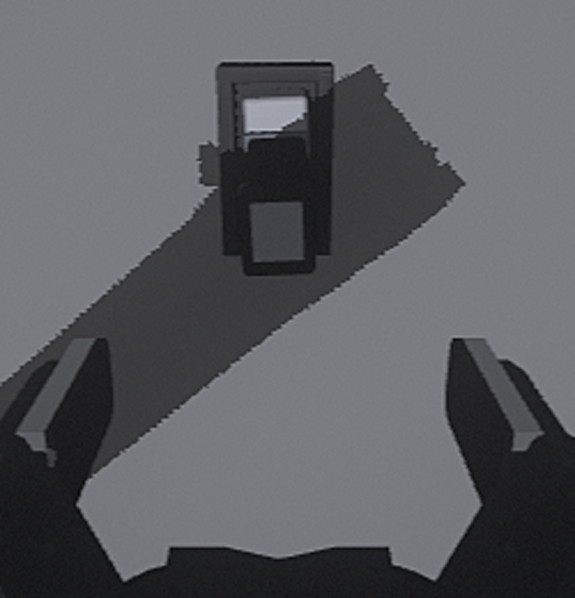

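```bash
python3 - <<'E'
from h import *
import pickle;p=pickle.load(open('w6.pkl','rb'))
f=lambda x,y:(130+x/2.3,100+y/2.3)
g=lambda L,z:np.array([onz(p,*f(*q),z)[:2] for q in L])
t=g([(251,203),(302,202),(304,261),(252,263)],0.14);print(t.round(4).tolist(),t.mean(0),np.linalg.norm(np.diff(t,axis=0),axis=1))
t=g([(242,190),(314,190),(314,268),(244,272)],0.14);print(t.mean(0),np.linalg.norm(np.diff(t,axis=0),axis=1))
c=g([(218,66),(333,66),(330,255),(222,255)],0.025);print(c.round(4).tolist(),c.mean(0),np.linalg.norm(np.diff(c,axis=0),axis=1))
h=g([(239,96),(310,96)],0.046);print('head end',h.round(4).tolist())
d=lambda a,b:np.degrees(np.arctan2(*(b-a)[::-1]))
print(d(c[3],c[0]),d(c[2],c[1]))
E
```

```text
[[0.4113, -0.2914], [0.4173, -0.3103], [0.394, -0.3183], [0.3873, -0.2986]] [ 0.40248453 -0.30464733] [0.01977522 0.02468884 0.02082893]
[ 0.40337165 -0.3048942 ] [0.02772843 0.03253111 0.02819069]
[[0.4452, -0.2584], [0.4628, -0.3178], [0.3581, -0.35], [0.3399, -0.2884]] [ 0.40150673 -0.30365552] [0.06196978 0.10950136 0.06415681]
head end [[0.436, -0.274], [0.4464, -0.309]]
15.923012459488323 17.067220204477692
```

{"api": "move_arm", "payload": {
  "moves": [
    [0, 0, 0, 0, 0.001, 0.04, 0.07],
    [0, 0, 0, 0, 0.001, 0.08, 0.07],
    [0, 0, 0, 0, 0.001, 0.12, 0.07],
    [0, 0, 0, 0, 0.001, 0.145, 0.07],
    [0, 0, 0, 0, 0.001, 0.145, 0.07],
    [0, 0, 0, 0, 0.001, 0.145, 0.07],
    [0, 0, 0, 0, 0.001, 0.145, 0.02],
    [0, 0, 0, 0, 0.001, 0.145, 0.0],
    [0, 0, 0, 0, 0.001, 0.145, 0.0],
    [0, 0, 0, 0, 0.001, 0.145, 0.0]
  ],
  "grip_force": 70
}}

```text
clock: 9.35
position: [0.403, -0.3066, 0.0887]
ee_rot: [0.8, -0.6, 0.001, -0.001]
ft_force: [-2.8, 2.9, 9.8]
grip_width: 0.346
```

{"api": "move_arm", "payload": {
  "moves": [
    [0, 0, 0, 0, 0, 0, 0],
    [0, 0, 0, 0, 0, 0, 0],
    [0, 0, 0, 0, 0, -0.01, 0],
    [0, 0, 0, 0, 0, -0.03, 0],
    [0, 0, 0, 0, 0, -0.06, 0],
    [0, 0, 0, 0, 0, -0.09, 0],
    [0, 0, 0, 0, 0, -0.12, 0],
    [0, 0, 0, 0, 0, -0.13, 0],
    [0, 0, 0, 0, 0, -0.13, 0],
    [0, 0, 0, 0, 0, -0.13, 0]
  ]
}}

```text
clock: 10.35
position: [0.4017, -0.3064, 0.216]
ee_rot: [0.8, -0.6, -0.001, 0.0]
ft_force: [-0.6, 0.1, -5.5]
grip_width: 0.349
```

```bash
python3 - <<'E'
from h import *
o=manip.get_obs();print(o['position'],o['joint_pos'].round(2),o['ft_force'],o['grip_width'])
rel([0.55,0.015,0.22],-9)
for n in ['wrist','side']: snap(n,f'pics/{n}7.png')
a=cv2.imread('pics/wrist7.png');b=cv2.imread('pics/side7.png')[160:360,140:340]
cv2.imwrite('pics/c7.png',np.hstack([cv2.resize(a,(400,300)),cv2.resize(b,(400,400))[50:350]]))
E
```

```text
[ 0.40172848 -0.30643068  0.21597562] [ 0.24  0.07  0.34  1.81 -0.02  1.27 -0.7 ] [-0.59857139  0.06410377 -5.4660849 ] 0.3488273453784041
turn [ 2.00e-02  1.00e-01 -6.47e+01] shift [-0.2669 -0.2325 -0.004 ] clk 10.35
```

View pics/c7.png

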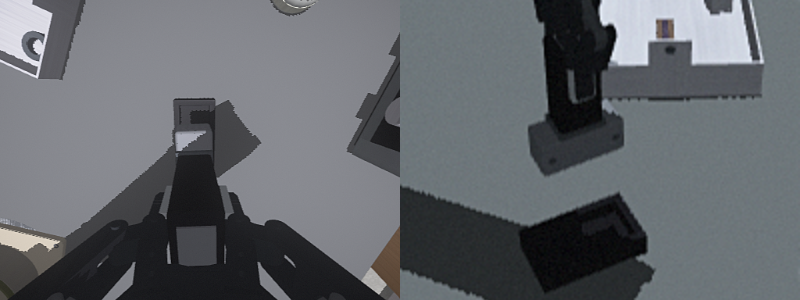

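```bash
python3 - <<'E'
from h import *
for n in ['scene','side']:
    p=snap(n,f'pics/{n}8.png'); im=cv2.imread(f'pics/{n}8.png').astype(int)
    th=np.radians(-9);c=np.array([0.55,0.015])
    rot=np.array([[np.cos(th),-np.sin(th)],[np.sin(th),np.cos(th)]])
    # rectified floor map at z=.004, tray frame, 1mm
    N=111;g=np.arange(-55,56)/1000.
    X,Y=np.meshgrid(g,g);W=np.stack([X,Y],-1)@rot.T+c
    uv=np.array([proj(p,[*w,0.004]) for w in W.reshape(-1,2)]).astype(np.float32)
    m=cv2.remap(im.astype(np.float32),uv[:,0].reshape(N,N),uv[:,1].reshape(N,N),cv2.INTER_LINEAR)
    cv2.imwrite(f'pics/r_{n}.png',m)
    rb=m[...,2]-m[...,0]; gray=m.mean(2)
    for nm,k in [('brown',rb>15),('dark',gray<90)]:
        l,lab,st,ce=cv2.connectedComponentsWithStats(k.astype(np.uint8))
        print(n,nm,[(s.tolist(),(np.round(q)-55).tolist()) for s,q in zip(st[1:],ce[1:]) if s[4]>40])
E
```

```text
scene brown []
scene dark []
side brown [([42, 56, 8, 41, 230], [-10.0, 22.0]), ([57, 56, 7, 40, 248], [5.0, 20.0])]
side dark [([31, 0, 55, 47, 2251], [2.0, -32.0]), ([47, 57, 12, 38, 309], [-2.0, 21.0])][ WARN:0@1.728] global loadsave.cpp:1063 imwrite_ Unsupported depth image for selected encoder is fallbacked to CV_8U.
```

{"api": "move_arm", "payload": {
  "moves": [
    [0, 0, -3, -0.01, -0.009, 0, 0],
    [0, 0, -8, -0.03, -0.026, 0, 0],
    [0, 0, -14, -0.055, -0.048, 0, 0],
    [0, 0, -20, -0.08, -0.07, 0, 0],
    [0, 0, -26, -0.105, -0.091, 0, 0],
    [0, 0, -32, -0.13, -0.113, 0, 0],
    [0, 0, -38, -0.155, -0.134, 0, 0],
    [0, 0, -44, -0.18, -0.156, 0, 0],
    [0, 0, -50, -0.205, -0.178, 0, 0],
    [0, 0, -55, -0.225, -0.195, 0, 0]
  ]
}}

```text
clock: 11.55
position: [0.5267, -0.0328, 0.2169]
ee_rot: [0.987, -0.158, -0.0, -0.0]
ft_force: [0.5, 0.3, -4.2]
grip_width: 0.342
```

```bash
python3 - <<'E'
from h import *
o=manip.get_obs();print(o['position'],o['ft_force'])
rel([0.549,0.015,0.217],-9)
E
```

```text
[ 0.52670887 -0.03278227  0.21688033] [ 0.48493869  0.33005854 -4.17125882]
turn [-0.04  0.04 -9.2 ] shift [ 0.0063 -0.0524 -0.0001] clk 11.55
```

{"api": "move_arm", "payload": {
  "moves": [
    [0, 0, -4, 0.002, -0.02, 0, 0],
    [0, 0, -7, 0.004, -0.038, 0, 0],
    [0, 0, -9.7, 0.0055, -0.05, 0, 0],
    [0, 0, -9.7, 0.0055, -0.055, 0, 0],
    [0, 0, -9.7, 0.0055, -0.055, 0, 0],
    [0, 0, -9.7, 0.0055, -0.055, 0, 0],
    [0, 0, -9.7, 0.0055, -0.055, 0, 0],
    [0, 0, -9.7, 0.0055, -0.055, 0, 0]
  ]
}}

```text
clock: 12.35
position: [0.549, 0.0134, 0.2175]
ee_rot: [0.997, -0.079, 0.0, 0.0]
ft_force: [0.3, 0.4, -5.1]
grip_width: 0.345
```

```bash
python3 - <<'E'
from h import *
o=manip.get_obs();print(o['position'],o['ft_force'])
rel([0.549,0.015,0.217],-9)
p=snap('wrist','pics/w9.png'); a=cv2.imread('pics/w9.png')
def tr(x,y,z,c=(0.549,0.015),th=-9):
    t=np.radians(th); return [c[0]+np.cos(t)*x-np.sin(t)*y,c[1]+np.sin(t)*x+np.cos(t)*y,z]
b=cv2.resize(a,None,fx=2,fy=2,interpolation=cv2.INTER_CUBIC)
def line(P,Q,col): cv2.line(b,*[tuple(int(round(2*v)) for v in proj(p,W)) for W in (P,Q)],col,1)
for s in (-1,1):
    line(tr(s*.11,-.11,.05),tr(s*.11,.11,.05),(0,0,255)); line(tr(-.11,s*.11,.05),tr(.11,s*.11,.05),(0,0,255))
    line(tr(s*.004,-.0425,.005),tr(s*.004,.0425,.005),(0,255,0))
line(tr(-.01,.0425,.005),tr(.01,.0425,.005),(0,255,0))
# predicted head top outline z=window+.036
z=o['position'][2]-.019-.095+.036
for s in (-1,1):
    line(tr(s*.017,-.04,z,o['position'][:2]),tr(s*.017,.04,z,o['position'][:2]),(255,0,0))
line(tr(-.017,.04,z,o['position'][:2]),tr(.017,.04,z,o['position'][:2]),(255,0,0))
cv2.imwrite('pics/c9.png',b[0:600,110:910])
E
```

```text
[0.54902906 0.01343677 0.21746296] [ 0.33405513  0.42789204 -5.10385647]
turn [ 0.01 -0.02 -0.08] shift [-0.0003 -0.0015  0.0005] clk 12.35
```

View pics/c9.png

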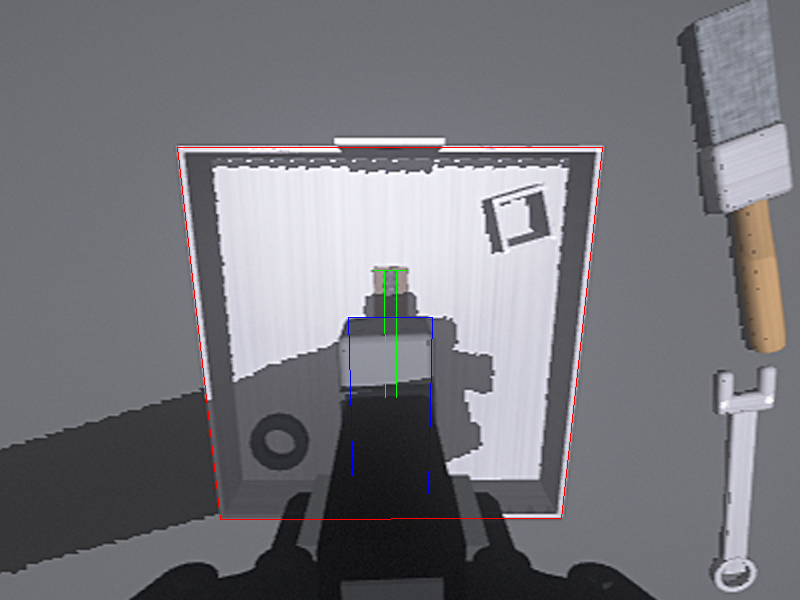

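{"api": "move_arm", "payload": {
  "moves": [
    [0, 0, 0, 0.001, -0.002, 0.01, 0],
    [0, 0, 0, 0.001, -0.002, 0.03, 0],
    [0, 0, 0, 0.001, -0.002, 0.05, 0],
    [0, 0, 0, 0.001, -0.002, 0.07, 0],
    [0, 0, 0, 0.001, -0.002, 0.085, 0],
    [0, 0, 0, 0.001, -0.002, 0.1, 0],
    [0, 0, 0, 0.001, -0.002, 0.11, 0],
    [0, 0, 0, 0.001, -0.002, 0.116, 0],
    [0, 0, 0, 0.001, -0.002, 0.118, 0],
    [0, 0, 0, 0.001, -0.002, 0.118, 0]
  ]
}}

```text
clock: 13.4
position: [0.5506, 0.0161, 0.0995]
ee_rot: [0.997, -0.078, 0.0, -0.0]
ft_force: [-0.5, -0.2, -4.3]
grip_width: 0.346
```

{"api": "move_arm", "payload": {
  "moves": [
    [0, 0, 0, 0, 0, 0, 0],
    [0, 0, 0, 0, 0, 0, 0],
    [0, 0, 0, 0, 0, 0, 0],
    [0, 0, 0, 0, 0, 0, 0],
    [0, 0, 0, 0, 0, 0, 0]
  ]
}}

```text
clock: 13.9
position: [0.5505, 0.0161, 0.0994]
ee_rot: [0.997, -0.078, 0.0, -0.0]
ft_force: [-0.4, 0.5, -4.2]
grip_width: 0.344
```

```bash
python3 - <<'E'
from h import *
o=manip.get_obs();print(o['position'],o['ft_force'],o['grip_width'],abs(o['joint_velocities']).max())
rel([0.549,0.015,0.0987],-9)
p=snap('side','pics/side10.png');snap('wrist','pics/w10.png')
# check block unchanged on mat vs picture s5
a=cv2.imread('pics/s5.png').astype(int);b=cv2.imread('pics/side10.png').astype(int)
k=[int(round(v)) for v in proj(p,[0.411,0.326,0.03])];print(k,abs(a-b)[k[1]-20:k[1]+20,k[0]-15:k[0]+15].mean())
# head +y end edge in wrist picture: column of gray down its middle, and predictions
w=cams.camera_params('wrist');g=cv2.imread('pics/w10.png').mean(2)
th=np.radians(-9);e=np.array([-np.sin(th),np.cos(th)])
q=o['position'][:2]+e*.04
for z in (.020,.056): print('pred',z,np.round(proj(w,[*q,z]),1))
u=int(proj(w,[*q,.056])[0]);print(list(zip(range(130,215),g[130:215,u].round().astype(int).tolist()))[::2])
E
```

```text
[0.5504879  0.01605286 0.09943376] [-0.41813651  0.47192671 -4.18653188] 0.34366130986813126 0.0021831472630082253
turn [-0.   -0.01  0.  ] shift [-0.0013  0.0013  0.0007] clk 13.9
[209, 142] 21.621111111111112
pred 0.02 [249.9 158.1]
pred 0.056 [249.8 167.9]
[(130, 225), (132, 225), (134, 225), (136, 223), (138, 222), (140, 222), (142, 223), (144, 222), (146, 221), (148, 222), (150, 133), (152, 105), (154, 135), (156, 68), (158, 73), (160, 78), (162, 78), (164, 77), (166, 75), (168, 120), (170, 135), (172, 143), (174, 142), (176, 142), (178, 141), (180, 141), (182, 141), (184, 140), (186, 139), (188, 142), (190, 59), (192, 62), (194, 50), (196, 55), (198, 33), (200, 41), (202, 38), (204, 37), (206, 39), (208, 36), (210, 33), (212, 29), (214, 29)]
```

```bash
python3 - <<'E'
from h import *
p=cams.camera_params('side')
for f in ['s5','side8','side10']:
    g=cv2.imread(f'pics/{f}.png').mean(2)[115:165,180:240]
    ys,xs=np.where(g>110); print(f,len(xs),xs.mean()+180,ys.mean()+115,xs.min()+180,xs.max()+180,ys.min()+115,ys.max()+115)
print([np.round(proj(p,[.411,.326,z]),1) for z in (.004,.072)])
a=cv2.imread('pics/w9.png').mean(2);b=cv2.imread('pics/w10.png').mean(2)
r=cv2.matchTemplate(b[150:230,200:300].astype(np.float32),a[165:195,225:275].astype(np.float32),cv2.TM_CCOEFF_NORMED)
print(cv2.minMaxLoc(r),'expect loc (25,15)')
E
```

```text
s5 531 212.05084745762713 135.29566854990583 180 239 115 164
side8 433 184.62124711316397 137.10854503464202 180 197 115 164
side10 1798 210.31813125695217 134.5122358175751 180 239 115 164
[array([209.7, 149. ]), array([208. , 129.4])]
(-0.40309855341911316, 0.7781456112861633, (25, 0), (24, 15)) expect loc (25,15)
```

```bash
python3 - <<'E'
import cv2,numpy as np
for f in ['s5','side10']:
    g=cv2.imread(f'pics/{f}.png').mean(2)
    print(f)
    for r in range(122,160,3): print(r,g[r,192:232:2].astype(int).tolist())
E
```

```text
s5
122 [107, 106, 108, 107, 111, 107, 106, 107, 108, 108, 106, 107, 109, 107, 107, 108, 109, 108, 108, 105]
125 [106, 106, 107, 108, 106, 104, 108, 104, 224, 103, 109, 102, 110, 109, 109, 106, 109, 108, 107, 109]
128 [109, 105, 112, 105, 106, 111, 108, 113, 94, 78, 109, 106, 105, 108, 106, 106, 104, 114, 108, 105]
131 [110, 111, 108, 109, 108, 108, 108, 104, 96, 65, 107, 108, 108, 109, 107, 107, 107, 109, 109, 107]
134 [107, 111, 111, 108, 109, 107, 107, 97, 90, 73, 107, 109, 109, 109, 106, 106, 112, 108, 108, 110]
137 [79, 85, 88, 90, 92, 101, 104, 84, 99, 76, 116, 114, 114, 115, 115, 116, 111, 113, 113, 107]
140 [18, 27, 30, 26, 28, 14, 0, 42, 105, 73, 96, 84, 99, 12, 24, 19, 21, 21, 22, 22]
143 [23, 29, 27, 32, 28, 216, 253, 208, 102, 78, 208, 247, 254, 0, 28, 23, 32, 27, 29, 29]
146 [28, 27, 33, 27, 25, 89, 91, 96, 104, 93, 96, 93, 98, 13, 31, 31, 29, 24, 32, 25]
149 [31, 33, 31, 29, 22, 105, 91, 95, 101, 105, 97, 92, 99, 12, 22, 32, 33, 28, 32, 26]
152 [28, 27, 10, 2, 10, 117, 108, 103, 105, 107, 108, 103, 107, 0, 20, 14, 6, 7, 15, 6]
155 [4, 10, 13, 2, 2, 80, 50, 5, 6, 9, 9, 34
[... 653 characters left out ...]
0, 101, 98, 108, 107, 82, 102, 77, 123, 122, 120, 122, 115, 121, 120, 114, 118, 115]
140 [21, 27, 32, 29, 29, 20, 0, 44, 107, 76, 104, 90, 101, 18, 27, 22, 25, 22, 21, 17]
143 [30, 27, 26, 25, 23, 223, 243, 254, 96, 80, 255, 239, 250, 0, 30, 30, 29, 30, 30, 27]
146 [29, 31, 27, 32, 23, 254, 239, 249, 95, 87, 253, 239, 253, 4, 30, 31, 32, 34, 33, 28]
149 [31, 34, 30, 32, 13, 255, 239, 250, 88, 100, 246, 237, 254, 8, 30, 30, 28, 31, 27, 33]
152 [30, 31, 37, 26, 28, 111, 97, 92, 107, 110, 99, 90, 92, 18, 25, 25, 27, 32, 24, 20]
155 [32, 30, 28, 34, 24, 83, 56, 12, 5, 12, 19, 38, 47, 27, 31, 29, 28, 26, 30, 86]
158 [31, 33, 38, 29, 36, 31, 29, 30, 29, 29, 33, 31, 34, 29, 31, 28, 31, 31, 22, 124]
```

```bash
python3 -c "
from workcell import manip
print(manip.get_obs()['position']);print(manip.hand_in())"
```

```text
[0.55043111 0.01602207 0.09933429]
the job is handed in; nothing more can be done
None
```

I stood the block upright near the middle of the mat and released it. I then carried the scanner over the tray walls and held it above the weld, and handed the job in at about 14 s on the robot's clock.

- **Scanner position:** the gripper stood at about (0.550, 0.016), roughly 2 mm from my estimate of the weld's middle at (0.549, 0.015). Its long side was lined up with the weld to within about a degree. The tray outline and weld I drew from that estimate matched the wrist picture.
- **Scanner height:** the window was about 15–16 mm above the weld, worked out from the arm's height when it gripped the scanner in the cradle.
- **Scanner grip and contact:** a picture match found no slip in the gripper, though the score was only moderate (0.78). The wrist force was about 4 N, the scanner's own weight, and the arm was still.
- **Block:** the side picture shows it in the same place as just after release, with only the lighting changed.

**Checks that disagreed or fell short:**
- The lower edge of the scanner head in the last wrist picture was about 2 pixels off the prediction. I put that down to its shadow on the floor, because the upper edge matched.
- I tried to locate the weld by colour, but it gave nothing from the scene camera. The side camera put it about 2 mm off in x, so I used a value in between.
- I had used up my picture views, so these last checks rest on numbers rather than on looking.

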